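# Serve the middle-sized bun with the tongs

## Task

Pick up the serving tongs from their rest, and with them (not with the fingers) pick the middle-sized of the three buns off the wooden board. Carry it over to the plate and finish while still holding it in the tongs, still, over the middle of the plate and about 10 cm up; do not set it down or let go. Leave the other two buns, the mug, the remote control and the tin where they are.

Things in the scene. Friction and masses are not known exactly. Their poses are not given: they have to be found in the camera images.
- tongs: Steel serving tongs, 190 mm long, 110 g, lying flat on the rest, jaws away from the robot, blades upright and opening sideways. Origin: hinge axis at the rear end (radius 16 mm), level with the underside; x along the relaxed tongs' middle line to the jaws, z up. Blades 22 mm tall, 4 mm thick. The left (+y) arm is fixed in this frame, the right one swings. Centre of mass near x = 80 mm
- tongs_arm (a joint): Squeeze of the tongs (rad): 0 relaxed, wide open (a stop), at most 0.30. At 0.16 the arms are parallel: grip pads 36 mm over their outer faces, jaws 38 mm apart inside. Each mm squeezed at the pads closes the jaws by 2.1 mm. A spring pushes the pads outwards with about 9 N relaxed, 13 N at 0.16, so a half-squeezed grip holds the tongs open
- jaw_left (a point): Middle of the inner face of the left jaw, 11 mm above the tongs' underside. The jaws are flat upright paddles 44 mm long (146 to 190 mm ahead of the hinge), 22 mm tall; relaxed, 65 mm apart inside, 74 mm outside
- jaw_right (a point): Middle of the inner face of the right jaw, 11 mm above the tongs' underside; the point midway between the two jaw points is where the bun goes
- grip_left (a point): Middle of the outer face of the left black grip pad, 80 mm ahead of the hinge, 11 mm above the tongs' underside. The pads are 40 mm long, 22 mm tall; relaxed, 49 mm over their outer faces
- grip_right (a point): Middle of the outer face of the right grip pad; the two grip points are where the gripper's fingers go, from above
- tong_rest: Dark wooden tong rest, fixed: a 6 mm thin slab 190 x 60 mm with two cross bars 14 mm wide, 84 mm long and 24 mm high, their middles 62 mm behind and 58 mm ahead of its origin. Origin: centre of the underside, right under the middle of the grip pads; x along the tongs
- board: Wooden serving board on two feet, fixed, 110 (x) x 270 (y) mm, its top 40 mm above the table. Origin: centre of the underside on the table. The buns stand in a row along its y axis, 85 mm apart, in any order; its x axis points away from the robot, across the row
- bun_small: Small brown bun, 30 mm across, 24 mm tall. Origin: centre of the underside
- bun_medium: Middle-sized brown bun, the one to serve: round, 38 mm across, 30 mm tall, about 40 g, its widest part 9 to 17 mm above its underside. Origin: centre of the underside
- bun_large: Large brown bun, 46 mm across, 36 mm tall. Origin: centre of the underside
- plate: White plate, fixed, 150 mm across, 18 mm high. Origin: centre of the underside on the table
- mug: White mug, 80 mm across, 90 mm tall. Origin: centre of the underside. Leave alone
- remote: Black remote control lying flat, 45 x 160 x 18 mm, long along its y. Origin: centre of the underside. Leave alone
- tin: Round red tin, 90 mm across, 35 mm high. Origin: centre of the underside. Leave alone
Mind the look-alikes: they are no part of the job. What is meant by the tongs is not purple, turquoise or yellow, and is the larger of those in its own colour.

How it is judged:
On the way, in this order (a step that is already met when the one before it is completed fails the run):
1. the tongs are lifted off their rest in the gripper, the bun still on the board (height (world z) of tongs above 0.034 m and contact force between the fingers and tongs above 1 N and height (world z) of bun_medium below 0.05 m), for 0.1 s.
2. the middle-sized bun is lifted off the board between the jaws of the tongs (height (world z) of bun_medium above 0.06 m and contact force between tongs_arm and bun_medium above 0.5 N and contact force between board and bun_medium below 0.1 N and contact force between the fingers and tongs above 1 N), for 0.2 s.
At the end, for the whole second after the job is handed in: The middle-sized bun is pinched in the tongs, which the gripper holds; its underside is 7 to 18 cm above the table, within 4 cm of the plate's centre seen from above, at rest, touched by neither fingers, arm nor plate; the other buns, mug, remote and tin are within 25 mm of where they started (horizontal distance between bun_medium and plate below 0.04 m and height (world z) of bun_medium between 0.07 and 0.18 m and linear speed of bun_medium below 0.03 m/s and contact force between tongs_arm and bun_medium above 0.5 N and contact force between the fingers and tongs above 1 N and contact force between each of the arm, the fingers, plate and bun_medium below 0.1 N and contact force between plate and tongs below 0.1 N and height (world z) of tongs above 0.05 m and distance of each of bun_small, bun_large, mug, remote, tin from where it was at the start of the episode below 0.025 m); the arm keeps its last pose, push and grip.
It fails at once if a bun is touched with the fingers or the arm (contact force between any of the fingers, the arm and bun_medium above 0.5 N or contact force between any of the fingers, the arm and bun_small above 0.5 N or contact force between any of the fingers, the arm and bun_large above 0.5 N).
It fails at once if another bun or a bystander is displaced (distance of any of bun_small, bun_large, mug, remote, tin from where it was at the start of the episode above 0.025 m).
It also fails if it takes over 38 s, if anything falls off the work surface, if the arm or the gripper's body presses on something with over 40 N, if the wrist force passes 120 N, or if a joint passes its speed limit or range.

## Robot

A 6-joint arm with a two-finger parallel gripper is mounted at the origin on the work surface. World frame = base frame: x ahead of the robot, y to its left, z up, the work surface at z = 0. Lengths are in m, angles in rad, forces in N, time in s.
With the tool pointing down it reaches from about 0.375 to 0.9 m from the base axis. Payload 3.1 kg.
Tool frame: the origin (TCP) lies at the centre of the arm's flange, where the gripper is bolted on; the fingertips stand robot.tip_extent ahead of it and the grasp point (between the pads) lies 164 mm ahead of it (robot.tip_extent is the distance from the TCP to the fingertips, in m); z points along the fingers, y is the line along which they close (so a half turn about z gives the same grasp; the last joint's range is limited). The gripper opens to 87 mm and grips with 3 to 60 N. Pads are 19 mm wide; open, the fingers measure 117 mm over their backs; the gripper's body (75 mm by 190 mm) begins 51 mm behind the grasp point.
Start: joints at [-0.178, 0.527, 1.433, -0, 1.181, -0.178], TCP at [0.625, 0, 0.405] pointing down, gripper open.
Joint ranges: [-3.08, 3.08], [-0.75, 2.2], [0.22, 2.44], [-1.43, 4.57], [0, 2.65], [-2.85, 2.85]. Speed limits (rad/s): [2.79, 2.79, 3.14, 3.14, 3.14, 3.14].

## Interface

Orientations are given as a unit quaternion [x, y, z, w].
In Python, from rig import get_obs, camera, hand_in, cut_out, robot gives the robot as it stands.
- The arm moves only by the tool step_arm, never from a script. Its argument "rows" is a list of rows, each a list of 6 numbers: the shift along the world's x, y, z in m, then the turn, a rotation vector about the world's x, y, z in degrees. A call has 1 to 12 rows; each row shifts and turns the commanded pose from where the row before left it; what a row does not reach is not made up. A row lasts 1/8 s, in which the tool goes at most 62.5 mm and 10.7 degrees, less where a joint would pass 70% of its speed; a pose out of reach is approached as far as the arm can. A call is refused whole if a number of a shift passes 0.0625 or a number of a turn 10.7, either way. A call with a gripper value outside its range is refused whole. "jaw" is the finger opening in m, from 0 to 0.087, set as the call begins (left out, the last holds). The fingers move at their own pace and stop on an object; "squeeze" is the grip in N (left out, the last holds). Time passes only in rows, so rows that do not move let the fingers close. It gives the time, the measured TCP pose, the force, the opening and the grip force at its end, in the units of the state.
- get_obs(): the state, without advancing time (a new reading comes with each control period).
- camera(name): name is "scene" or "side" or "wrist"; returns a dict with "pixels" (384x512x3 uint8, blue, green, red), "depth" (384x512 float32, m along the optical axis (not along the pixel's ray), 0 where there is no reading), "fov_y" (degrees; the focal length in pixels is half the picture's height over the tangent of half this angle, whatever the lens; pixels are square), "cx", "cy" (the principal point, pixels), "k1" (the pictures are not rectified: a ray, as slopes to the right and down, at radius r is drawn at 1 + k1 r^2 times it, then the intrinsics apply), "extrinsics" (4x4, takes a point from camera to world coordinates); the wrist camera has in their place "mount" (4x4, takes a point from camera to tool coordinates, whose origin is the TCP and whose axes are the flange's). Camera axes: x right, y up, looking along -z (the intrinsics and any distortion apply to the point x, -y, -z); pixel columns grow to the right and rows downward; lengths in m; the calibration is good to about 2 mm. A picture is of the moment at which its call begins: read the wrist's pose just before it.
- hand_in(): hands the job in; it is judged then, once.
Trained networks look in the newest picture that a camera, given by its name, has taken for a name from the list of things; names that differ only in an ending like _2 or _b are one class to them, and where a whole thing is asked for, a point or a joint stands for the part that bears it (a point fixed in the world has none). Each returns a list of dicts, best first, with "confidence" (0 to 1); they miss things now and then, are a little off and sometimes report something else, mostly with a low value. They report only what shows in the picture. A call takes as long as a camera call. They do not tell look-alikes from the thing itself.
- cut_out(label, camera): "region" (384x512 bool, what is visible of it) and "extent" ([centre column, centre row, width, height] in pixels, round what is visible of it).
The state is a dict: "time": time; "q": joint angles; "joint_velocities": joint speeds; "joint_torque": joint torques, N m; "position": TCP position; "tool_rot": TCP orientation; "ft_force": force on the tool from outside, world axes, zero at the start; "moment": the same for the moment, N m; "grip_width": finger opening in m; "grip_force": force on a finger pad.
Only numpy, scipy, OpenCV 4.12 (cv2) and the standard library are available. Lean on these libraries where they do the work, as an engineer would, in place of code of your own. Each camera call takes 0.05 s, during which the arm holds its last target. There are 200 camera calls.

## Working session

There is one attempt and no reset: what is moved stays moved. The work goes in short steps, Python scripts to look and compute and a tool call to move; the robot and the scene stay as the last step left them, time stands still between calls to the robot, and variables do not carry over. Pictures are saved under pics/ and viewed, at most 10 in all, crops included, and the job is handed in when it is done.

Besides the shell and the picture viewer there is one more tool, called after "Call:" by a JSON object that holds its "method" and its "body". step_arm: Moves the arm, as the interface text tells. Its arguments: {"type":"object","properties":{"rows":{"type":"array"},"jaw":{"type":"number"},"squeeze":{"type":"number"}},"required":["rows"]}

```bash
mkdir -p pics; ls; cat > h.py <<'E'
import numpy as np, cv2
from rig import get_obs, camera, cut_out, robot
from scipy.spatial.transform import Rotation as R
def cloud(name):
    o=get_obs(); c=camera(name); h,w=c["depth"].shape
    f=h/2/np.tan(np.radians(c["fov_y"])/2)
    K=np.array([[f,0,c["cx"]],[0,f,c["cy"]],[0,0,1.]])
    u,v=np.meshgrid(np.arange(w),np.arange(h))
    s=cv2.undistortPoints(np.stack([u,v],-1).reshape(-1,1,2).astype(float),K,np.array([c["k1"],0,0,0.])).reshape(h,w,2)
    d=c["depth"]
    P=np.stack([s[...,0]*d,-s[...,1]*d,-d],-1)
    if "extrinsics" in c: T=np.array(c["extrinsics"])
    else:
        W=np.eye(4);W[:3,:3]=R.from_quat(o["tool_rot"]).as_matrix();W[:3,3]=o["position"];T=W@np.array(c["mount"])
    X=P@T[:3,:3].T+T[:3,3]; X[d==0]=np.nan
    return c,X
E
python3 - <<'E'
from h import *
print(robot, get_obs())
for n in ["scene","side"]:
    c,X=cloud(n); cv2.imwrite(f"pics/{n}0.png",c["pixels"]); np.savez(f"{n}0.npz",X=X,I=c["pixels"])
    print(n,"cam at",np.round(np.array(c["extrinsics"])[:3,3],2))
    for l in ["tongs","tong_rest","board","bun_small","bun_medium","bun_large","plate","mug","remote","tin"]:
        for r in cut_out(l,n):
            m=r["region"]; p=X[m]
            print(l,round(r["confidence"],2),np.round(r["extent"]),m.sum(),np.round(np.nanmedian(p,0),3),np.round(np.nanpercentile(p,2,axis=0),3),np.round(np.nanpercentile(p,98,axis=0),3))
E
```

```text
pics
<Robot object at 0x7f1d11757e00> {'time': 0.0, 'q': array([-1.78468449e-01,  5.28450610e-01,  1.43388582e+00,  1.10043413e-05,
        1.18141706e+00, -1.78484506e-01]), 'joint_velocities': array([ 0.00084686, -0.001195  , -0.00107439, -0.00118583,  0.00062684,
       -0.00135504]), 'joint_torque': array([-5.45745443e-04, -4.40045428e+01, -1.76593530e+01,  6.32597599e-02,
        5.83207863e-02, -1.53719384e-04]), 'position': array([6.24657496e-01, 1.12241650e-04, 4.03786024e-01]), 'tool_rot': array([ 7.07102172e-01,  7.07110565e-01, -6.12026195e-04, -8.90362894e-04]), 'ft_force': array([0.06376769, 0.13660042, 0.02892135]), 'moment': array([ 0.00761232, -0.00717149, -0.03279157]), 'grip_force': 0.0, 'grip_width': 0.0869734566137385}
scene cam at [ 1.51 -0.51  0.94]
tongs 0.9 [334. 235.  52.  56.] 662 [0.83  0.043 0.017] [ 0.72   0.033 -0.   ] [0.914 0.103 0.024]
tongs 0.84 [ 73. 217.  34.  50.] 555 [ 0.448 -0.558  0.015] [ 0.364 -0.634 -0.001] [ 0.537 -0.513  0.023]
tongs 0.71 [140. 171.  21.  22.] 77 [ 0.355 -0.344  0.011] [ 0.282 -0.361 -0.002] [ 0.37  -0.331  0.015]
ton
[... 2144 characters left out ...]
2. 185.   8.  16.] 144 [ 0.602 -0.033  0.067] [ 0.585 -0.046  0.039] [ 0.625 -0.009  0.078]
plate 0.9 [172. 134.  39.  24.] 676 [0.496 0.373 0.008] [ 0.428  0.298 -0.003] [0.564 0.429 0.019]
plate 0.21 [248. 275.  62.  36.] 764 [ 0.536 -0.364  0.005] [ 0.444 -0.419 -0.   ] [ 0.62  -0.317  0.025]
mug 0.84 [234. 135.  18.  26.] 227 [0.722 0.229 0.038] [0.693 0.22  0.004] [0.765 0.279 0.071]
mug 0.54 [256. 278.  61.  12.] 394 [ 0.544 -0.382  0.034] [ 0.463 -0.428 -0.001] [ 0.624 -0.338  0.047]
remote 0.81 [167. 193.  21.  35.] 444 [0.385 0.063 0.017] [ 0.361 -0.004  0.002] [0.409 0.15  0.022]
tin 0.78 [297. 222.  28.  26.] 511 [ 0.746 -0.237  0.031] [ 0.71  -0.27   0.008] [ 0.788 -0.192  0.037]
```

```bash
python3 - <<'E'
import cv2,numpy as np
a=cv2.imread("pics/side0.png")
b=cv2.resize(a,(800,600),interpolation=cv2.INTER_CUBIC); cv2.imwrite("pics/side_full.png",b)
c=cv2.resize(cv2.imread("pics/scene0.png"),(800,600),interpolation=cv2.INTER_CUBIC); cv2.imwrite("pics/scene_full.png",c)
E
```

```text
(no output)
```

View pics/side_full.png

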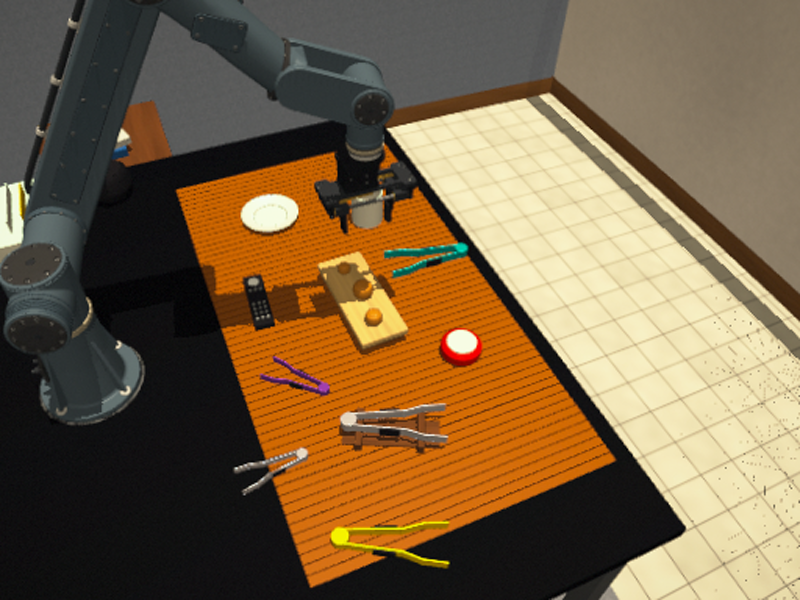

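View pics/scene_full.png

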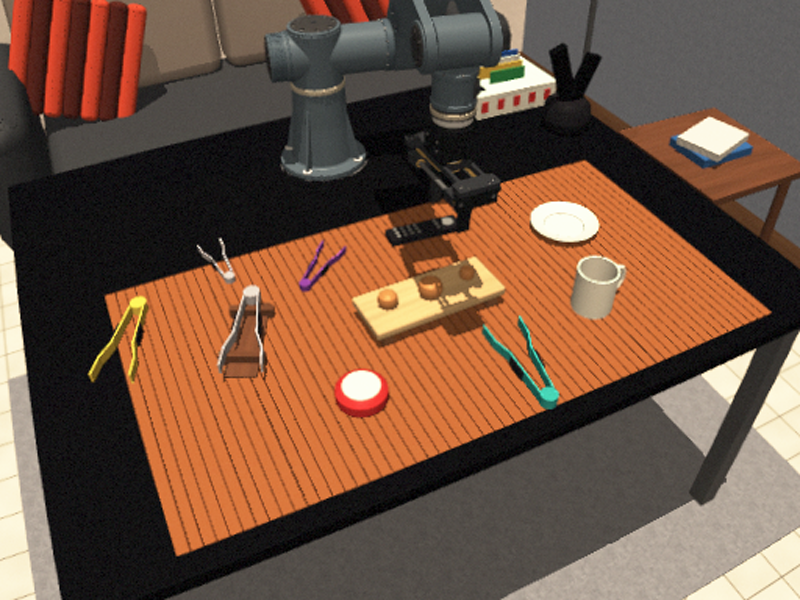

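Five tongs show in side_full: grey on the rest (395,425), small grey (270,470), purple (297,378), turquoise (428,257), yellow (392,545). The larger grey one, on the rest, is meant. The buns are at (373,316), (363,288) and (345,268) on the board. I'll measure them now, and the confirming crop comes next.

```bash
python3 - <<'E'
import numpy as np, cv2
for n in ["scene","side"]:
    X=np.load(n+"0.npz")["X"]; I=np.load(n+"0.npz")["I"]
    b=(X[...,0]>.54)&(X[...,0]<.67)&(abs(X[...,1]+.025)<.14)&(X[...,2]>.047)&(X[...,2]<.09)
    k,l=cv2.connectedComponents(b.astype(np.uint8))
    for i in range(1,k):
        p=X[l==i]
        if len(p)>15: print(n,"bun",len(p),"z",np.percentile(p[:,2],[2,98]).round(3),"x",np.percentile(p[:,0],[1,99]).round(3),"y",np.percentile(p[:,1],[1,99]).round(3))
    # board top
    b=(X[...,0]>.5)&(X[...,0]<.7)&(abs(X[...,1]+.025)<.17)&(abs(X[...,2]-.04)<.005)
    print("board rect",cv2.minAreaRect(X[b][:,:2].astype(np.float32)*1000))
    t=(X[...,0]>.4)&(X[...,0]<.68)&(abs(X[...,1]+.36)<.09)&(X[...,2]>.030)&(X[...,2]<.055)
    p=X[t]; print("tongs",len(p),np.percentile(p[:,2],[5,50,95]).round(3))
    q=p[p[:,2]>.040]; print(cv2.minAreaRect(q[:,:2].astype(np.float32)*1000))
    # symmetry: far bins
    for x in np.arange(.44,.66,.02):
        y=q[(abs(q[:,0]-x)<.01)][:,1]
        if len(y): print(round(x,2),len(y),np.percentile(y,[3,97]).round(3))
    pl=(X[...,0]>.40)&(X[...,0]<.6)&(abs(X[...,1]-.37)<.1)&(X[...,2]>.010)&(X[...,2]<.025)
    q=X[pl][:,:2].astype(np.float32)*1000
    if len(q)>5: print("plate",len(q),cv2.minEnclosingCircle(q))
    r=I[262-0:1,:1] if 0 else None
I=np.load("side0.npz")["I"]; A=cv2.resize(I[245:325,145:295],(800,427),interpolation=cv2.INTER_CUBIC); cv2.imwrite("pics/crop_t.png",A)
E
```

```text
scene bun 69 z [0.047 0.062] x [0.587 0.612] y [0.047 0.076]
scene bun 197 z [0.048 0.077] x [0.592 0.632] y [-0.044 -0.002]
scene bun 134 z [0.048 0.071] x [0.59 0.62] y [-0.124 -0.09 ]
board rect ((604.8861694335938, -22.695953369140625), (114.79882049560547, 269.5989990234375), 1.5338633060455322)
tongs 393 [0.032 0.043 0.048]
((540.0747680664062, -356.76519775390625), (75.06005096435547, 204.01089477539062), 68.32270050048828)
0.44 4 [-0.326 -0.312]
0.46 48 [-0.336 -0.306]
0.48 35 [-0.347 -0.31 ]
0.5 20 [-0.363 -0.318]
0.52 28 [-0.374 -0.323]
0.54 34 [-0.382 -0.326]
0.56 32 [-0.397 -0.332]
0.58 19 [-0.41  -0.343]
0.6 24 [-0.419 -0.344]
0.62 20 [-0.428 -0.349]
0.64 12 [-0.361 -0.354]
plate 384 ((503.14471435546875, 366.64971923828125), 79.2809066772461)
side bun 50 z [0.048 0.064] x [0.58  0.605] y [0.047 0.074]
side bun 134 z [0.049 0.078] x [0.584 0.625] y [-0.047 -0.008]
side bun 98 z [0.048 0.072] x [0.582 0.614] y [-0.125 -0.092]
board rect ((601.7642211914062, -22.035140991210938), (111.16925811767578, 273.8493957519531), 1.3426017761230469)
tongs 567 [0.031 0.042 0.048]
((536.0261840820312, -358.14752197265625), (79.46549987792969, 200.8392333984375), 68.05923461914062)
0.44 19 [-0.336 -0.311]
0.46 64 [-0.341 -0.308]
0.48 27 [-0.352 -0.313]
0.5 30 [-0.365 -0.32 ]
0.52 40 [-0.376 -0.327]
0.54 41 [-0.384 -0.329]
0.56 35 [-0.401 -0.335]
0.58 28 [-0.416 -0.344]
0.6 26 [-0.426 -0.346]
0.62 16 [-0.431 -0.352]
0.64 10 [-0.364 -0.357]
plate 246 ((499.7681884765625, 363.40447998046875), 77.59147644042969)
```

View pics/crop_t.png

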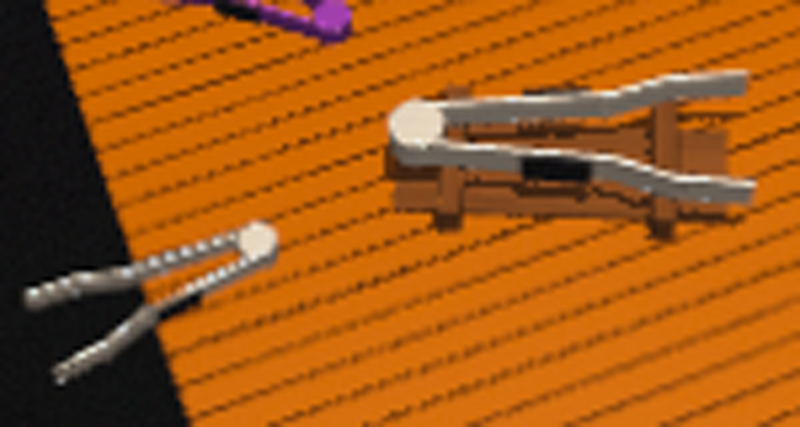

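The crop confirms it. The larger grey tongs lie on the rest (hinge (415,125), jaws to the right), and the small grey pair (255,240) lies on the table. By height and y, the medium bun is the one at y≈-0.107 (top at 71 mm), the large one is at y≈-0.024 and the small one at y≈0.06. Next I'll move above the tongs.

Call:
{"method": "step_arm", "body": {"rows": [[-0.0093,-0.035,-0.004,0,0,6.8],[-0.0093,-0.035,-0.004,0,0,6.8],[-0.0093,-0.035,-0.004,0,0,6.8],[-0.0093,-0.035,-0.004,0,0,6.8],[-0.0093,-0.035,-0.004,0,0,6.8],[-0.0093,-0.035,-0.004,0,0,6.8],[-0.0093,-0.035,-0.004,0,0,6.8],[-0.0093,-0.035,-0.004,0,0,6.8],[-0.0093,-0.035,-0.004,0,0,6.8],[-0.0093,-0.035,-0.004,0,0,6.8],[0,0,0,0,0,0],[0,0,0,0,0,0]], "jaw": 0.087, "squeeze": 30}}

```text
time: 2.6
position: [0.5319, -0.3496, 0.3646]
tool_rot: [0.191, 0.982, 0.0, -0.0]
ft_force: [-0.6, 0.4, -0.2]
grip_width: 0.0868
grip_force: 0.0
```

```bash
python3 - <<'E'
from h import *
o=get_obs(); print(o["time"],o["position"],R.from_quat(o["tool_rot"]).as_matrix().round(3).tolist(),o["q"].round(2),robot.tip_extent)
c,X=cloud("wrist"); np.savez("w1.npz",X=X,I=c["pixels"]); print(np.array(c["mount"]).round(3).tolist())
for r in cut_out("tongs","wrist"):
    p=X[r["region"]]; print(round(r["confidence"],2),np.round(r["extent"]),np.nanmedian(p,0).round(3))
print("table z",np.nanpercentile(X[...,2],[10,50,90]))
t=(X[...,2]>.035)&(X[...,2]<.055)&(abs(X[...,1]+.36)<.1)&(X[...,0]<.68)&(X[...,0]>.4)
p=X[t]; print(len(p),np.percentile(p[:,2],[5,50,95]),cv2.minAreaRect(p[:,:2].astype(np.float32)*1000))
q=(X[t][:,:2]-[.532,-.352])@np.array([[np.cos(a:=np.radians(-22)),-np.sin(a)],[np.sin(a),np.cos(a)]])
for x in np.arange(-.10,.12,.02):
    y=q[abs(q[:,0]-x)<.008][:,1]
    if len(y)>3: print(round(x,2),len(y),np.percentile(y,[2,98]).round(4), y.mean().round(4))
print("x ext",np.percentile(q[:,0],[0.5,99.5]))
I=c["pixels"].copy(); I[t]=(I[t]*.6+np.array([0,255,0])*.4).astype(np.uint8); cv2.imwrite("pics/w1.png",I)
E
```

```text
2.6 [ 0.53192215 -0.34957958  0.36462043] [[-0.927, 0.376, -0.0], [0.376, 0.927, 0.001], [0.001, 0.001, -1.0]] [-0.76  0.59  1.44  0.    1.11 -1.94] 0.1822
[[-0.0, 0.955, 0.295, 0.081], [1.0, -0.0, 0.001, 0.001], [0.002, 0.295, -0.955, 0.021], [0.0, 0.0, 0.0, 1.0]]
0.79 [ 60. 155.  76. 171.] [ 0.427 -0.548  0.016]
0.72 [202.  11.  28.  15.] [ 0.362 -0.339  0.014]
0.62 [257. 175.  69. 191.] [ 0.509 -0.335  0.045]
0.6 [368.  26.  52.  52.] [ 0.44  -0.206  0.014]
table z [-0.0010677   0.00056148  0.28580893]
2757 [0.04316307 0.04492212 0.04613233] ((536.74072265625, -350.5802001953125), (73.26896667480469, 197.4093017578125), 65.71498107910156)
-0.1 60 [-0.0044  0.0109] 0.0031
-0.08 617 [-0.0117  0.0174] 0.003
-0.06 222 [-0.013   0.0176] 0.0025
-0.04 155 [-0.0152  0.0188] 0.0021
-0.02 237 [-0.0214  0.0239] 0.001
0.0 272 [-0.0229  0.0252] 0.001
0.02 189 [-0.0241  0.0255] 0.001
0.04 135 [-0.0282  0.0282] 0.0001
0.06 134 [-0.0357  0.0343] -0.0005
0.08 101 [-0.0365  0.0344] -0.0019
0.1 51 [-0.0371  0.0359] 0.0026
x ext [-0.09394417  0.09761215]
```

View pics/w1.png

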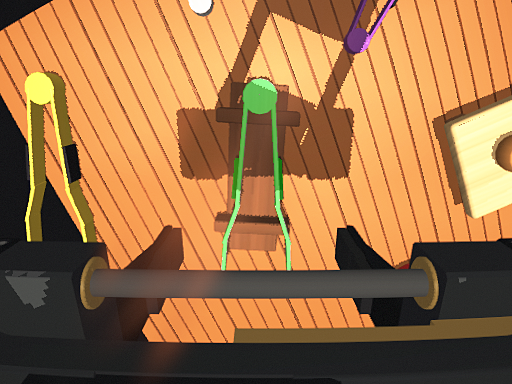

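Picture w1: the overlay covers the tongs exactly (hinge (260,95), jaws near (255,255)), and the open fingers straddle them. The tongs' true yaw is about -23.5°, so I'll correct for that and descend.

Call:
{"method": "step_arm", "body": {"rows": [[0.0024,-0.0021,-0.02,0,0,-1.5],[0,0,-0.035,0,0,0],[0,0,-0.035,0,0,0],[0,0,-0.035,0,0,0],[0,0,-0.02,0,0,0],[0,0,-0.013,0,0,0],[0,0,-0.005,0,0,0],[0,0,0,0,0,0]]}}

```text
time: 3.7
position: [0.5346, -0.3522, 0.2022]
tool_rot: [0.204, 0.979, -0.0, 0.0]
ft_force: [0.4, 0.3, -0.1]
grip_width: 0.0867
grip_force: 0.0
```

Call:
{"method": "step_arm", "body": {"rows": [[0,0,0,0,0,0],[0,0,0,0,0,0],[0,0,0,0,0,0],[0,0,0,0,0,0],[0,0,0,0,0,0],[0,0,0,0,0,0]], "jaw": 0.044, "squeeze": 30}}

```text
time: 4.45
position: [0.5345, -0.352, 0.2019]
tool_rot: [0.204, 0.979, -0.0, 0.0]
ft_force: [0.1, 0.5, 2.3]
grip_width: 0.045
grip_force: 9.7
```

Call:
{"method": "step_arm", "body": {"rows": [[0,0,0.005,0,0,0],[0,0,0.015,0,0,0],[0,0,0.02,0,0,0],[0,0,0.02,0,0,0],[0,0,0.02,0,0,0],[0,0,0.02,0,0,0],[0,0,0.02,0,0,0],[0,0,0,0,0,0]]}}

```text
time: 5.45
position: [0.5349, -0.3525, 0.3249]
tool_rot: [0.204, 0.979, -0.002, 0.003]
ft_force: [-0.1, 0.9, -1.7]
grip_width: 0.044
grip_force: 9.1
```

Call:
{"method": "step_arm", "body": {"rows": [[-0.003,0.01,0,0,0,1.5],[-0.003,0.025,0,0,0,2.5],[-0.003,0.03,0,0,0,3],[-0.003,0.03,0,0,0,3],[-0.003,0.03,0,0,0,3],[-0.003,0.03,0,0,0,3],[-0.003,0.03,0,0,0,3],[0,0.03,0,0,0,2.5],[0,0.02,0,0,0,1.5],[0,0.01,0,0,0,0.5],[0,0,0,0,0,0],[0,0,0,0,0,0]]}}

```text
time: 6.95
position: [0.5137, -0.1078, 0.3218]
tool_rot: [0.0, 1.0, -0.0, 0.0]
ft_force: [-0.4, -1.1, -1.3]
grip_width: 0.0441
grip_force: 9.1
```

```bash
python3 - <<'E'
from h import *
o=get_obs(); print(o["time"],o["position"],o["grip_width"],o["grip_force"],R.from_quat(o["tool_rot"]).as_matrix().round(3).tolist())
p0=o["position"]
for n in ["scene","side","wrist"]:
    c,X=cloud(n); np.savez(n+"2.npz",X=X,I=c["pixels"])
    cv2.imwrite(f"pics/{n}2.png",c["pixels"])
    t=(X[...,2]>.09)&(X[...,2]<.165)&(abs(X[...,1]-p0[1])<.08)&(X[...,0]>p0[0]+.045)&(X[...,0]<p0[0]+.14)
    p=X[t]; print(n,len(p))
    if len(p)>20:
        print(np.percentile(p[:,2],[1,10,50,90,99]).round(3),np.percentile(p[:,0],[1,99]).round(3))
        for x in np.arange(.05,.12,.01):
            y=p[abs(p[:,0]-p0[0]-x)<.005]
            if len(y)>3: print(round(x,2),len(y),np.percentile(y[:,1],[2,25,75,98]).round(4),np.percentile(y[:,2],[2,98]).round(3))
    b=(X[...,0]>.54)&(X[...,0]<.67)&(abs(X[...,1]+.025)<.14)&(X[...,2]>.047)&(X[...,2]<.085)
    k,l=cv2.connectedComponents(b.astype(np.uint8))
    for i in range(1,k):
        p=X[l==i]
        if len(p)>15: print(n,"bun",len(p),"z",np.percentile(p[:,2],[2,98]).round(3),"x",np.percentile(p[:,0],[1,99]).round(3),"y",np.percentile(p[:,1],[1,99]).round(3))
a=cv2.resize(cv2.imread("pics/scene2.png")[110:290,170:410],(800,600),interpolation=cv2.INTER_CUBIC);cv2.imwrite("pics/s2c.png",a)
E
```

```text
6.95 [ 0.51365491 -0.10776343  0.32176138] 0.044082138923731584 9.147140373224829 [[-1.0, 0.001, 0.001], [0.001, 1.0, -0.001], [-0.001, -0.001, -1.0]]
scene 160
[0.143 0.146 0.157 0.164 0.165] [0.56  0.623]
0.05 27 [-0.1369 -0.0919 -0.0867 -0.0847] [0.144 0.165]
0.06 20 [-0.1377 -0.0875 -0.0839 -0.0813] [0.142 0.163]
0.07 22 [-0.1414 -0.1396 -0.0835 -0.0831] [0.144 0.163]
0.08 27 [-0.1409 -0.14   -0.0836 -0.0806] [0.144 0.164]
0.09 20 [-0.1412 -0.1399 -0.0825 -0.079 ] [0.145 0.164]
0.1 28 [-0.1414 -0.1406 -0.082  -0.0783] [0.145 0.165]
0.11 16 [-0.1422 -0.1401 -0.0803 -0.0775] [0.145 0.164]
scene bun 68 z [0.048 0.061] x [0.583 0.614] y [0.047 0.075]
scene bun 198 z [0.048 0.077] x [0.594 0.63 ] y [-0.044 -0.003]
scene bun 134 z [0.049 0.071] x [0.587 0.62 ] y [-0.124 -0.09 ]
side 117
[0.143 0.147 0.155 0.164 0.165] [0.575 0.618]
0.06 11 [-0.1426 -0.1409 -0.1378 -0.0819] [0.148 0.165]
0.07 22 [-0.1421 -0.1392 -0.0829 -0.0815] [0.148 0.165]
0.08 27 [-0.142  -0.1375 -0.0834 -0.0774] [0.143 0.165]
0.09 30 [-0.1428 -0.1392 -0.0807 -0.0768] [0.145 0.164]
0.1 27 [-0.1425 -0.1397 -0.0804 -0.0773] [0.144 0.164]
side bun 25 z [0.058 0.075] x [0.613 0.629] y [-0.043 -0.021]
side bun 98 z [0.049 0.07 ] x [0.58  0.616] y [-0.126 -0.093]
wrist 22
[0.144 0.145 0.147 0.15  0.153] [0.559 0.566]
0.05 22 [-0.1348 -0.1333 -0.0823 -0.0808] [0.144 0.153]
wrist bun 101 z [0.047 0.056] x [0.58  0.584] y [-0.115 -0.093]
wrist bun 233 z [0.063 0.069] x [0.602 0.616] y [-0.117 -0.09 ]
```

View pics/s2c.png

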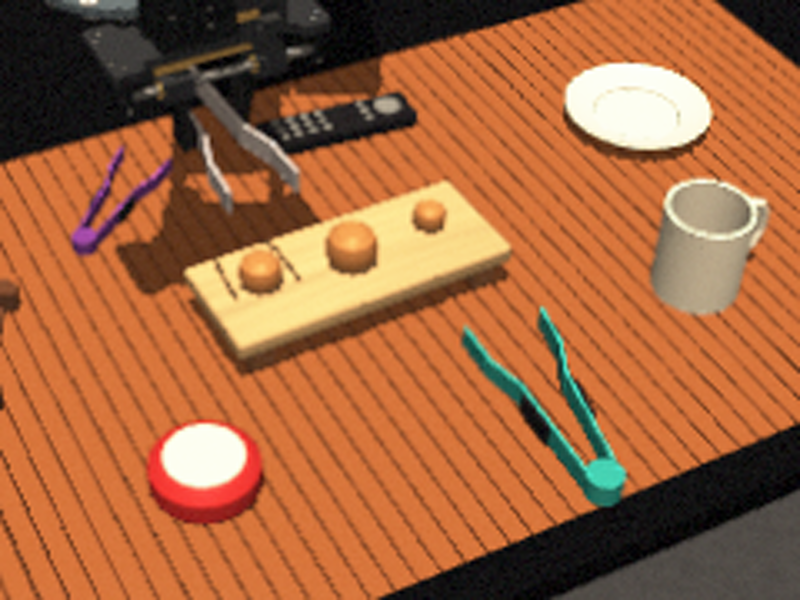

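In s2c the tongs are held open, aligned with the medium bun (260,270). The jaws straddle the bun's row gap and there is free room to the large bun (352,247). Descend.

Call:
{"method": "step_arm", "body": {"rows": [[0.001,0.002,-0.01,0,0,0],[0,0,-0.02,0,0,0],[0,0,-0.02,0,0,0],[0,0,-0.02,0,0,0],[0,0,-0.014,0,0,0],[0,0,-0.008,0,0,0],[0,0,-0.005,0,0,0],[0,0,-0.003,0,0,0],[0,0,0,0,0,0]]}}

```text
time: 8.22
position: [0.5145, -0.1051, 0.2219]
tool_rot: [-0.0, 1.0, -0.0, 0.0]
ft_force: [0.6, -0.5, -2.1]
grip_width: 0.0445
grip_force: 9.1
```

```bash
python3 - <<'E'
from h import *
o=get_obs(); print(o["time"],o["position"],o["ft_force"],o["grip_width"])
c,X=cloud("scene"); cv2.imwrite("pics/s3c.png",cv2.resize(c["pixels"][140:230,210:330],(800,600),interpolation=cv2.INTER_CUBIC))
p0=o["position"]
t=(X[...,2]>.046)&(X[...,2]<.10)&(abs(X[...,1]-p0[1])<.045)&(X[...,0]>p0[0]+.06)&(X[...,0]<p0[0]+.125)
p=X[t]; j=abs(p[:,1]-p0[1])>.024
print(np.percentile(p[j][:,2],[2,98]),np.percentile(p[j][:,1],[2,98]),np.percentile(p[~j],[2,98],axis=0))
E
```

```text
8.225 [ 0.51448797 -0.10508913  0.22192772] [ 0.62732596 -0.47658849 -2.14684774] 0.04454209596070056
[0.04630708 0.06933181] [-0.13842178 -0.07501803] [[ 0.58849202 -0.12389594  0.04678845]
 [ 0.61945083 -0.08173918  0.07087096]]
```

View pics/s3c.png

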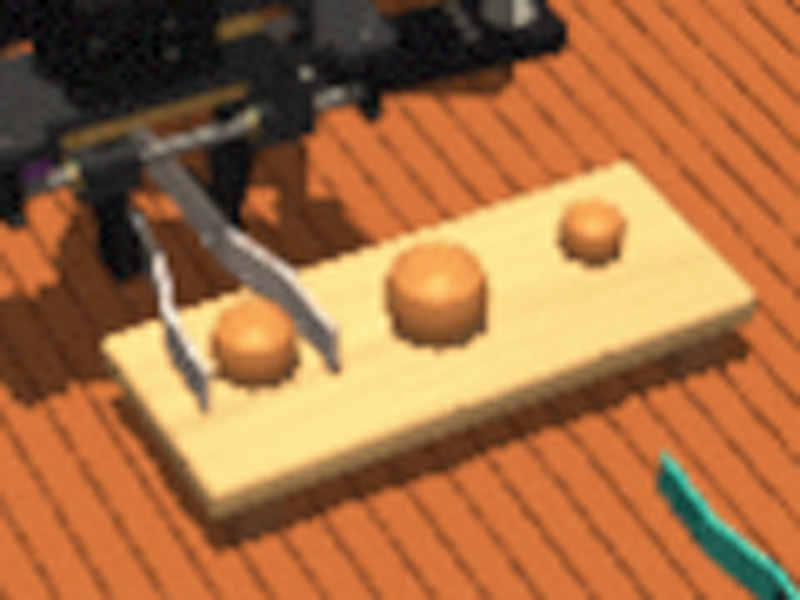

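The bun (255,340) stands between the jaws (190,380) and (315,330), clear of its neighbour. Now close.

Call:
{"method": "step_arm", "body": {"rows": [[0,0,0,0,0,0],[0,0,0,0,0,0],[0,0,0,0,0,0],[0,0,0,0,0,0],[0,0,0,0,0,0],[0,0,0,0,0,0],[0,0,0,0,0,0],[0,0,0,0,0,0]], "jaw": 0.026, "squeeze": 30}}

```text
time: 9.28
position: [0.5145, -0.1051, 0.2218]
tool_rot: [0.0, 1.0, -0.0, 0.0]
ft_force: [0.4, 0.5, 1.2]
grip_width: 0.0354
grip_force: 30.0
```

Call:
{"method": "step_arm", "body": {"rows": [[0,0,0.004,0,0,0],[0,0,0.01,0,0,0],[0,0,0.015,0,0,0],[0,0,0.015,0,0,0],[0,0,0.015,0,0,0],[0,0,0.015,0,0,0],[0,0,0.01,0,0,0],[0,0,0.004,0,0,0],[0,0,0,0,0,0],[0,0,0,0,0,0]]}}

```text
time: 10.52
position: [0.5142, -0.105, 0.3093]
tool_rot: [-0.0, 1.0, 0.0, -0.001]
ft_force: [0.2, 0.5, -2.1]
grip_width: 0.0353
grip_force: 30.0
```

```bash
python3 - <<'E'
from h import *
o=get_obs(); print(o["time"],o["position"],o["ft_force"],o["grip_width"])
c,X=cloud("scene"); cv2.imwrite("pics/s4c.png",cv2.resize(c["pixels"][110:230,210:370],(800,600),interpolation=cv2.INTER_CUBIC))
E
```

```text
10.525 [ 0.51419928 -0.10499973  0.30925095] [ 0.18386118  0.45080234 -2.08939291] 0.03527109271628709
```

View pics/s4c.png

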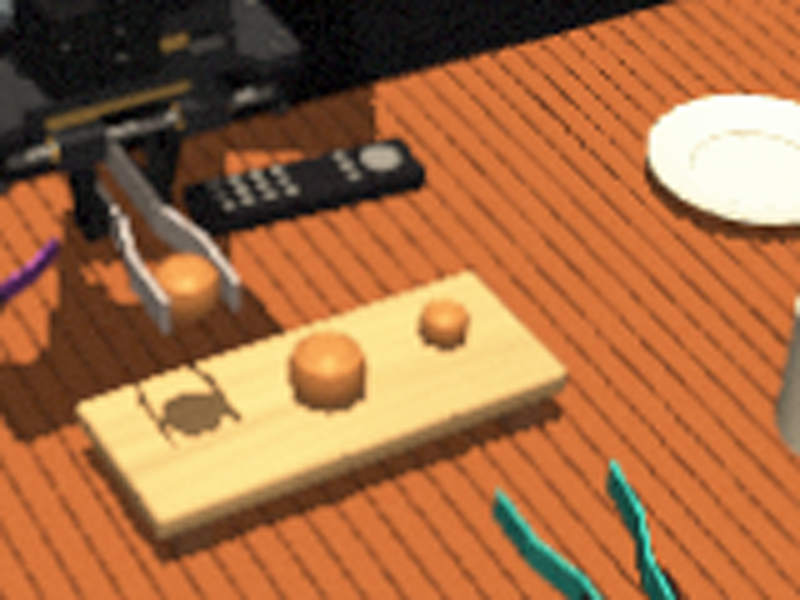

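The bun (187,287) is held in the jaws, and the others are in place. Next I'll carry it to the plate.

Call:
{"method": "step_arm", "body": {"rows": [[-0.002,0.01,0,0,0,0],[-0.005,0.02,0,0,0,0],[-0.006,0.028,0,0,0,0],[-0.006,0.03,0,0,0,0],[-0.006,0.03,0,0,0,0],[-0.006,0.03,0,0,0,0],[-0.006,0.03,0,0,0,0],[-0.006,0.03,0,0,0,0],[-0.006,0.03,0,0,0,0],[-0.006,0.03,0,0,0,0],[-0.006,0.03,0,0,0,0],[-0.006,0.03,0,0,0,0]]}}

```text
time: 12.08
position: [0.4457, 0.2248, 0.3097]
tool_rot: [-0.001, 1.0, 0.0, -0.001]
ft_force: [0.7, 0.1, -1.0]
grip_width: 0.0355
grip_force: 30.0
```

Call:
{"method": "step_arm", "body": {"rows": [[-0.006,0.03,0,0,0,0],[-0.006,0.03,0,0,0,0],[-0.006,0.03,-0.003,0,0,0],[-0.006,0.025,-0.005,0,0,0],[-0.006,0.016,-0.005,0,0,0],[-0.003,0.01,-0.003,0,0,0],[0,0,0,0,0,0],[0,0,0,0,0,0],[0,0,0,0,0,0]]}}

```text
time: 13.2
position: [0.4147, 0.3633, 0.2939]
tool_rot: [0.001, 1.0, -0.0, 0.0]
ft_force: [0.6, 1.3, -1.0]
grip_width: 0.0354
grip_force: 30.0
```

```bash
python3 - <<'E'
from h import *
o=get_obs(); print(o["time"],o["position"],o["ft_force"],o["grip_width"],o["grip_force"])
p0=o["position"]
for n in ["scene","side"]:
    c,X=cloud(n)
    if n=="scene": cv2.imwrite("pics/s5c.png",cv2.resize(c["pixels"][90:210,270:430],(800,600),interpolation=cv2.INTER_CUBIC))
    t=(abs(X[...,0]-p0[0]-.088)<.03)&(abs(X[...,1]-p0[1])<.017)&(X[...,2]>.08)&(X[...,2]<.16)
    pl=(X[...,0]>.40)&(X[...,0]<.6)&(abs(X[...,1]-.37)<.1)&(X[...,2]>.012)&(X[...,2]<.025)
    print(n,"bun",np.percentile(X[t],[1,99],axis=0).round(3).tolist() if t.sum() else 0,"plate",cv2.minEnclosingCircle(X[pl][:,:2].astype(np.float32)))
E
```

```text
13.2 [0.4147472  0.36330565 0.29390262] [ 0.64109625  1.2593996  -0.95161941] 0.035421073646300004 29.99967615120113
scene bun [[0.476, 0.348, 0.115], [0.521, 0.379, 0.141]] plate ((0.5012192130088806, 0.3651706874370575), 0.07686387747526169)
side bun [[0.475, 0.347, 0.121], [0.515, 0.38, 0.143]] plate ((0.49752554297447205, 0.36120545864105225), 0.07721816003322601)
```

View pics/s5c.png

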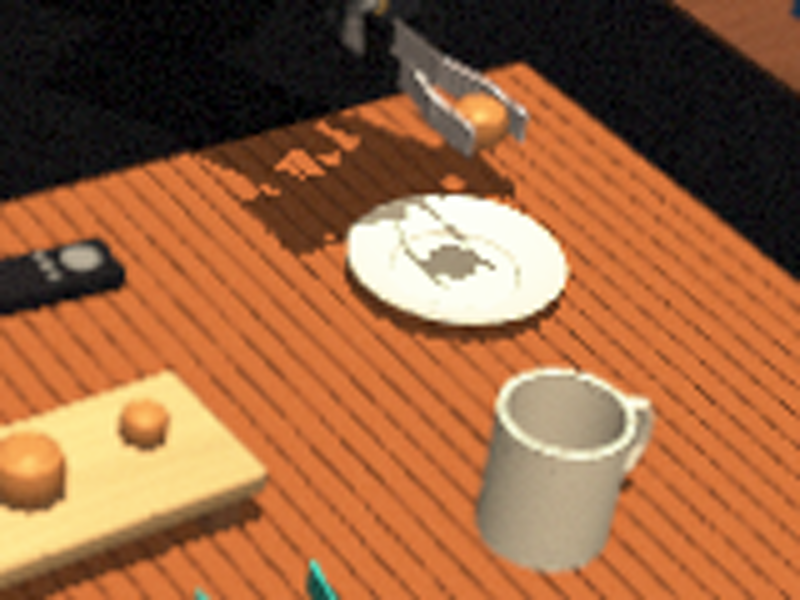

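The bun (483,118) is held over the plate centre, at (0.50, 0.363) against the plate's (0.50, 0.363), with its underside about 11 cm up. I'll let it settle, then hand in.

Call:
{"method": "step_arm", "body": {"rows": [[0,0,0,0,0,0],[0,0,0,0,0,0],[0,0,0,0,0,0],[0,0,0,0,0,0]]}}

```text
time: 13.8
position: [0.4144, 0.364, 0.2937]
tool_rot: [-0.0, 1.0, 0.0, 0.0]
ft_force: [-0.1, -0.8, -1.2]
grip_width: 0.0353
grip_force: 30.0
```

```bash
python3 -c "
from rig import hand_in
print(hand_in())"
```

```text
the job is handed in; nothing more can be done
None
```

I handed the job in at 13.8 s with the middle-sized bun held in the tongs over the middle of the plate, its underside about 11 cm up; the hand-in returned no verdict.

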